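# Wedge a plaster mould off its base board

## Task

Free the white plaster mould from its plywood base board: pick up the orange wedge, lay it flat on the board with its thin end in the notch under the mould's edge, and slide it in until that edge just lifts off the board, by about 3 to 4 mm, while the opposite edge stays down on the board. Finish while holding the wedge there, still gripped between the fingers and flat on the board, so that the mould stays propped on it. Do not touch the mould with the gripper and leave everything else where it is.

Things in the scene. Friction and masses are not known exactly. Their poses are not given: they have to be found in the camera images.
- wedge: Orange nylon wedge, loose, 60 g, 120 mm long (own x), 26 mm wide (own y), upright sides. Origin: centre of its flat underside. Thin end to its +x: 3 mm thick at x +60 mm, rising evenly 1 in 5 to 21 mm at x -30 mm; from there to x -60 mm a block 21 mm high, the place to grip across the width. Starts flat on the green mat (2 mm above the table) right of the board, thin end roughly to +y
- wedge_tip (a point): Middle of the lower edge of the wedge's thin end (60 mm along the wedge's own +x from its origin)
- board: Plywood base board, fixed, 300 mm (own x, roughly the robot's +y) by 220 mm by 12 mm, top 14 mm above the table. Origin: centre of its underside. The mould stands towards its +x end, between 16 mm high battens behind it (at +x, a stop) and at both sides. In front of the notch 130 mm of board lies bare: there the wedge is laid and slid along the board's +x
- board_top (a point): Centre of the board's top face, 12 mm above the board's origin, axes as the board's
- mould: White plaster mould, loose, 0.5 to 0.85 kg, 130 mm (own x) by 150 mm (own y), flange 24 mm thick, rounded hump 57 mm high. Origin: centre of its underside, axes along the board's. The notch is in the middle of the lower edge of its -x face: 44 mm wide, 6 mm high above the board, running 50 mm inwards; two pencil ticks on the flange show its sides. It may slide up to 3 mm along +x before the batten stops it
- mould_edge (a point): Middle of the mould's lower edge on the notched -x face, level with its underside (65 mm along its own -x from its origin), at first level with the board's top: its height above that is the lift. The wedge, flat on the board, meets the notch's upper lip when its tip is 15 mm inside the face; every 5 mm further lifts the edge by 1 mm and takes roughly 3 to 10 N
- mould_back (a point): Middle of the mould's opposite lower edge (65 mm along its own +x from its origin); it stays down on the board
- ornament: Bystander, loose: bronze casting of a ring handle, round boss 52 mm across and 17 mm high with a ring at its -x, 85 mm long in all. Origin under the boss's centre. Lies on the mat to the right of the board, in one of the three places that it, the dish and the wedge share
- dish: Bystander, loose: small white ceramic pigment dish, 64 mm across, 14 mm high, origin under its centre. Lies on the mat to the right of the board
- tin: Bystander, loose: flat metal box 75 by 100 by 21 mm, origin under its centre, near the robot to the right
- jar_white: Bystander, loose: white plastic jar, 63 mm across, 52 mm high, origin under its centre, left of the board
- jar_blue: Bystander, loose: white jar with a blue cap, 67 mm across, 85 mm high, origin under its centre, left of the board
- dropper: Bystander, loose: brown dropper bottle with a red bulb, 38 mm across, 114 mm high, origin under its centre, left of the board
- brush: Bystander, loose: flat paint brush lying on the mat, 185 mm long, 40 mm wide, 13 mm high, near the robot to the left; origin under its middle, bristles to its own +x
Mind the look-alikes: they are no part of the job. Of the things that look like the wedge, the larger one is meant.

How it is judged:
By the outcome, as a careful person would: the job done as asked, in the order asked, and still so for the second after the job is handed in, while the arm keeps its last pose, push and grip.
It also fails if it takes over 42 s, if anything falls off the work surface, if the arm or the gripper's body presses on something with over 40 N, if the wrist force passes 120 N, or if a joint passes its speed limit or range.

## Robot

A 7-joint arm with a two-finger parallel gripper is mounted at the origin on the work surface. World frame = base frame: x ahead of the robot, y to its left, z up, the work surface at z = 0. Lengths are in m, angles in rad, forces in N, time in s.
With the tool pointing down it reaches from about 0.4 to 0.875 m from the base axis. Payload 19.3 kg.
Tool frame: the origin (TCP) lies where the fingers leave the gripper's body, on its centre line; the fingertips stand bot.tip_reach ahead of it and the grasp point (between the pads) lies 54 mm ahead of it (bot.tip_reach is the distance from the TCP to the fingertips, in m); z points along the fingers, y is the line along which they close (so a half turn about z gives the same grasp; the last joint's range is limited). The gripper opens to 85 mm and grips with 20 to 120 N. Pads are 22 mm wide; open, the fingers measure 114 mm over their backs; the gripper's body (76 mm by 85 mm) begins 54 mm behind the grasp point. The pads swing forward as they close: fully open they stand 13 mm farther back than shut.
Start: joints at [1.195, 0.521, -0.036, 1.599, 0.021, 1.021, -0.113], TCP at [0.188, -0.596, 0.304] pointing down, gripper open.
Joint ranges: [-2.91, 2.91], [-0.3, 2.13], [-1.5, 1.42], [0.17, 2.43], [-1.26, 4.41], [0.16, 1.93], [-2.52, 2.52]. Speed limits (rad/s): [1.89, 1.89, 2.39, 2.39, 3.01, 3.01, 3.01].

## Interface

Orientations are given as [roll, pitch, yaw] about the fixed x, y, z axes, in that order (R = Rz(yaw) Ry(pitch) Rx(roll)).
In Python, from workcell import bot gives the robot as it stands. The module is installed in compiled form; this text tells all that it offers.
- The arm moves only by the shell command python3 -m jog 'ROWS' [FORCE]. ROWS is JSON, a list that holds one entry, the list of rows, each a list of 7 numbers: the shift along the tool's x, y, z in mm, then the turn, a rotation vector about the tool's x, y, z in rad, then the opening, from 0 (shut) to 1 (fully open). In form: [[[tx, ty, tz, wx, wy, wz, fingers], ...]]. A call has 1 to 5 rows; each row shifts and turns the commanded pose from where the row before left it, along the tool's axes as they then stand; what a row does not reach is not made up. A row lasts 1/10 s, in which the tool goes at most 50 mm and 8.59 degrees, less where a joint would pass 70% of its speed; a pose out of reach is approached as far as the arm can. A call is refused whole if a number of a shift passes 50 or a number of a turn 0.15, either way. A call with a gripper value outside its range is refused whole. The fingers move at their own pace and stop on an object; FORCE is the grip in N (left out, the last holds). Time passes only in rows, so rows that do not move let the fingers close. It gives the time, the measured TCP pose, the force, the opening and the grip force at its end, in the units of the state.
- bot.observe(): the state, without advancing time (a new reading comes with each control period).
- bot.grab_frame(name): name is "scene" or "top"; returns a dict with "img" (420x560x3 uint8, red, green, blue), "intrinsics" (3x3 intrinsics, pixels), "R" (3x3) and "t" (3): a world point X has camera coordinates R X + t. Camera axes: x right, y down, z forward; pixel columns grow to the right and rows downward; lengths in m; the calibration is good to about 2 mm. A picture is of the moment at which its call begins. There is no depth.
- bot.job_done(): hands the job in; it is judged then, once.
Trained networks look in a picture, given as the dict that the camera call returned (one of the last four; its "shot" number tells which), for a name from the list of things; names that differ only in an ending like _2 or _b are one class to them, and where a whole thing is asked for, a point or a joint stands for the part that bears it (a point fixed in the world has none). Each returns a list of dicts, best first, with "conf" (0 to 1); they miss things now and then, are a little off and sometimes report something else, mostly with a low value. They report only what shows in the picture. A call takes as long as a camera call. They do not tell look-alikes from the thing itself.
- bot.trace(query, picture): "region" (420x560 bool, what is visible of it).
- bot.spot_point(query, picture): "xyz" ([x, y, z] in m, in world coordinates, good to about 4 mm: a listed point, or the origin of a listed thing).
The state is a dict: "clock": time; "qpos": joint angles; "qd": joint speeds; "joint_efforts": joint torques, N m; "position": TCP position; "tool_rot": TCP orientation; "force": force on the tool from outside, world axes, zero at the start; "moment": the same for the moment, N m; "grip_width": finger opening in m; "finger_force": force on a finger pad.
Only numpy, scipy, OpenCV 4.12 (cv2) and the standard library are available. Lean on these libraries where they do the work, as an engineer would, in place of code of your own. Each camera call takes 0.05 s, during which the arm holds its last target. There are 200 camera calls.

## Working session

There is one attempt and no reset: what is moved stays moved. The work goes in short steps, Python scripts to look and compute and a shell command to move; the robot and the scene stay as the last step left them, time stands still between calls to the robot, and variables do not carry over. Pictures are saved under pics/ and viewed, at most 10 in all, crops included, and the job is handed in when it is done.

```bash
mkdir -p pics; python3 - <<'E'
from workcell import bot
import cv2,numpy as np
s=bot.observe();print(s['clock'],s['position'],s['tool_rot'],s['grip_width'],bot.tip_reach)
for n in('scene','top'):
    p=bot.grab_frame(n);cv2.imwrite(f'pics/{n}0.png',p['img'][:,:,::-1])
    print(n,p['intrinsics'].tolist(),np.round(p['R'],3).tolist(),p['t'])
    for q in('wedge','wedge_tip','mould_edge','board_top','mould','mould_back','ornament','dish'):
        print(q,[(np.round(d['xyz'],4).tolist(),round(d['conf'],2)) for d in bot.spot_point(q,p)])
E
```

```text
0.0 [ 0.18806369 -0.59576807  0.30332422] [-3.14044332e+00  8.08580301e-05  3.05816392e-01] 0.08521597849649638 0.0726
scene [[418.355335322121, 0.0, 276.61850838357475], [0.0, 418.355335322121, 215.23810968120588], [0.0, 0.0, 1.0]] [[0.499, 0.866, 0.006], [0.641, -0.365, -0.675], [-0.583, 0.341, -0.738]] [-0.24218185 -0.27034861  1.33124302]
wedge [([0.3593, -0.4439, 0.0022], 0.72), ([0.4646, -0.2658, 0.0035], 0.6)]
wedge_tip [([0.4554, -0.2044, 0.0052], 0.92), ([0.3875, -0.4819, 0.0001], 0.59)]
mould_edge [([0.5651, 0.0106, 0.0135], 0.72)]
board_top [([0.5606, 0.03, 0.0174], 0.84)]
mould [([0.549, 0.0719, 0.0108], 0.95)]
mould_back [([0.4671, 0.4197, 0.0003], 0.67)]
ornament [([0.595, -0.2811, 0.0048], 0.85), ([0.4694, 0.4201, 0.0008], 0.58)]
dish [([0.508, -0.4115, 0.0047], 0.59)]
top [[520.5773059173209, 0.0, 280.48277805072155], [0.0, 520.5773059173209, 212.12851027567422], [0.0, 0.0, 1.0]] [[0.018, -1.0, -0.01], [-0.994, -0.017, -0.112], [0.112, 0.012, -0.994]] [0.0042264  0.45383659 1.54956406]
wedge [([0.4646, -0.264, -0.0023], 0.54), ([0.3575, -0.4479, 0.0006], 0.54)]
wedge_tip [([0.4567, -0.2105, 0.002], 0.93), ([0.3831, -0.4815, -0.0023], 0.58), ([0.5933, -0.2797, -0.0007], 0.48)]
mould_edge [([0.5639, 0.0144, 0.0143], 0.78)]
board_top [([0.5685, 0.0302, 0.0156], 0.7), ([0.4674, 0.4194, 0.0063], 0.45)]
mould [([0.5463, 0.0745, 0.011], 0.57)]
mould_back [([0.5332, 0.1376, 0.0145], 0.73)]
ornament [([0.5948, -0.2806, 0.0004], 0.8), ([0.465, -0.2657, 0.0033], 0.45)]
dish [([0.5113, -0.4084, 0.0026], 0.66)]
```

View pics/top0.png

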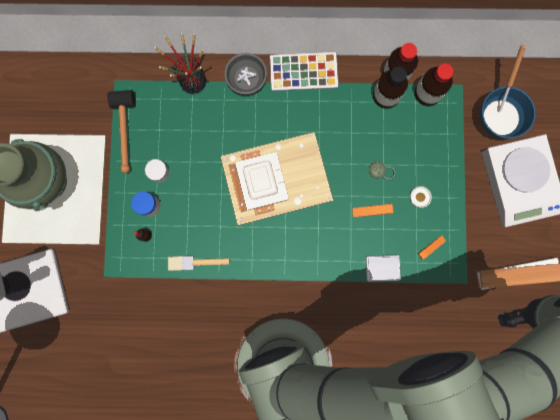

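```bash
python3 -c "
import cv2
a=cv2.imread('pics/top0.png')[130:380,220:530];cv2.imwrite('pics/crop.png',cv2.resize(a,(744,600),interpolation=2))"
```

```text
(no output)
```

View pics/crop.png

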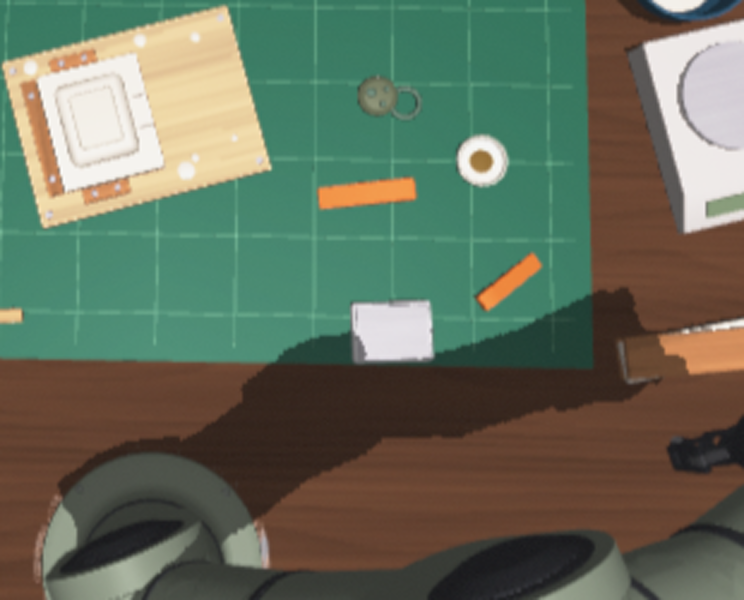

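The two orange wedge-like pieces are at (373,210), about 120 mm long, and (432,247), about 80 mm. The larger one, at (373,210), is the one meant: its thin end points left, towards +y, and the crop confirms its length. The mould is at (262,180) with its notch ticks on the right side, and bare board lies to the right of it. Next I'll fit silhouettes.

```bash
cat > fit.py <<'E'
from workcell import bot
import cv2,numpy as np
from scipy.optimize import minimize
def box(lx,ly,z0,z1):return [[a*lx/2,b*ly/2,z] for a in(-1,1) for b in(-1,1) for z in(z0,z1)]
W=np.array([[x,y,z] for y in(-.013,.013) for x,z in((-.06,0),(-.06,.021),(-.03,.021),(.06,.003),(.06,0))])
B=np.array(box(.3,.22,0,.012));M=np.array(box(.13,.15,0,.024)+box(.075,.085,.05,.056))
def proj(p,X):
    c=X@p['R'].T+p['t'];u=c@p['intrinsics'].T;return u[:,:2]/u[:,2:]
def world(V,x,y,yaw,z):
    c,s=np.cos(yaw),np.sin(yaw);return np.c_[V[:,0]*c-V[:,1]*s+x,V[:,0]*s+V[:,1]*c+y,V[:,2]+z]
def mask(p,q,near):
    best=None
    for d in bot.trace(q,p):
        r=d['region'];v,u=np.nonzero(r)
        if len(u)and np.hypot(*(np.array([u.mean(),v.mean()])-proj(p,np.array([near]))[0]))<25: best=r;break
    return best
K=4
def fit(p,r,V,x0,z):
    pts=np.argwhere(r)[:,::-1].astype(np.float32);h=cv2.convexHull(np.r_[pts+[.5,.5],pts-[.5,.5],pts+[.5,-.5],pts+[-.5,.5]].astype(np.float32))
    def im(h):
        m=np.zeros((420*K,560*K),np.uint8);cv2.fillConvexPoly(m,np.round((h+.5)*K*16).astype(np.int32),1,shift=4);return m
    m0=im(h)
    def f(a):
        m=im(cv2.convexHull(proj(p,world(V,a[0]/100,a[1]/100,a[2]*.1,z)).astype(np.float32)));return 1-(m&m0).sum()/(m|m0).sum()
    a0=np.array([x0[0]*100,x0[1]*100,x0[2]*10])
    o=minimize(f,a0,method='Nelder-Mead',options=dict(initial_simplex=np.array([a0]+[a0+e for e in np.eye(3)*.6]),xatol=.005,fatol=1e-4))
    return o.x[0]/100,o.x[1]/100,o.x[2]/10,o.fun
E
cat > run.py <<'E'
from fit import *
for n in('scene','top'):
    p=bot.grab_frame(n)
    for q,V,x0,z in(('wedge',W,(.4646,-.265,1.70),.002),('board',B,(.565,.03,1.8),.002),('mould',M,(.548,.073,1.8),.014)):
        r=mask(p,q,(x0[0],x0[1],z))
        print(n,q,None if r is None else (np.round(fit(p,r,V,x0,z),4),r.sum()))
E
python3 run.py
```

```text
scene wedge (array([ 0.4651, -0.2656,  1.6753,  0.0449]), np.int64(627))
scene board (array([0.5615, 0.0289, 1.8435, 0.0253]), np.int64(6533))
scene mould (array([0.5487, 0.0725, 1.8331, 0.0535]), np.int64(3067))
top wedge (array([ 0.4648, -0.2673,  1.6696,  0.0894]), np.int64(350))
top board (array([0.5594, 0.0288, 1.8364, 0.0353]), np.int64(4672))
top mould (array([0.5473, 0.0724, 1.8327, 0.0335]), np.int64(2085))
```

```bash
cat > plan.py <<'E'
# plan.py x y z yaw : equal rows (constant body twist) from the measured pose to a tool-down pose
import sys,numpy as np
from scipy.linalg import logm
from scipy.spatial.transform import Rotation as Ro
from workcell import bot
def T(p,r):
    A=np.eye(4);A[:3,:3]=Ro.from_euler('xyz',r).as_matrix();A[:3,3]=p;return A
x,y,z,w=map(float,sys.argv[1:5]);s=bot.observe()
L=np.real(logm(np.linalg.inv(T(s['position'],s['tool_rot']))@T([x,y,z],[np.pi,0,w])))
t=L[:3,3]*1000;r=np.array([L[2,1],L[0,2],L[1,0]])
n=int(np.ceil(max(abs(t).max()/45,np.linalg.norm(r)/.145,1)))
print('t',round(s['clock'],2),'pos',np.round(s['position'],4),'rpy',np.round(s['tool_rot'],4),'F',np.round(s['force'],1))
print('total',np.round(t,1),np.round(r,4),'rows',n,'each',np.round(t/n,1),np.round(r/n,4))
E
python3 plan.py .4695 -.311 .17 1.672
```

```text
t 1.3 pos [ 0.1881 -0.596   0.3039] rpy [-3.1415  0.      0.3058] F [-0.5 -0.2  0.4]
total [425.   84.9 133.9] [-1.0000e-04 -0.0000e+00 -1.3662e+00] rows 10 each [42.5  8.5 13.4] [-0.     -0.     -0.1366]
```

```bash
python3 -m jog '[[[42.5,8.5,13.4,0,0,-0.1366,1],[42.5,8.5,13.4,0,0,-0.1366,1],[42.5,8.5,13.4,0,0,-0.1366,1],[42.5,8.5,13.4,0,0,-0.1366,1],[42.5,8.5,13.4,0,0,-0.1366,1]]]' && python3 plan.py .4695 -.311 .17 1.672
```

```text
clock: 1.8
position: [0.3871, -0.5161, 0.2363]
tool_rot: [3.141, -0.0, 0.994]
force: [-0.1, 0.5, -0.3]
grip_width: 0.0855
finger_force: 0.0
t 1.8 pos [ 0.3871 -0.5161  0.2363] rpy [ 3.1411e+00 -1.0000e-04  9.9420e-01] F [-0.1  0.5 -0.3]
total [223.   32.4  66.3] [ 5.000e-04  1.000e-04 -6.778e-01] rows 5 each [44.6  6.5 13.3] [ 1.000e-04  0.000e+00 -1.356e-01]
```

```bash
python3 -m jog '[[[44.6,6.5,13.3,0,0,-0.1356,1],[44.6,6.5,13.3,0,0,-0.1356,1],[44.6,6.5,13.3,0,0,-0.1356,1],[44.6,6.5,13.3,0,0,-0.1356,1],[44.6,6.5,13.3,0,0,-0.1356,1]]]' && python3 plan.py .4695 -.311 .17 1.672;python3 - <<'E'
from fit import *
p=bot.grab_frame('scene');cv2.imwrite('pics/a.png',cv2.resize(p['img'][120:400,150:520,::-1],(740,560),interpolation=2))
E
```

```text
clock: 2.3
position: [0.4838, -0.3164, 0.17]
tool_rot: [3.141, 0.0, 1.673]
force: [0.8, -0.6, 0.5]
grip_width: 0.0852
finger_force: 0.0
t 2.3 pos [ 0.4838 -0.3164  0.17  ] rpy [3.1406e+00 1.0000e-04 1.6727e+00] F [ 0.8 -0.6  0.5]
total [  6.8 -13.6  -0. ] [0.001  0.0001 0.0007] rows 1 each [  6.8 -13.6  -0. ] [0.001  0.0001 0.0007]
```

View pics/a.png

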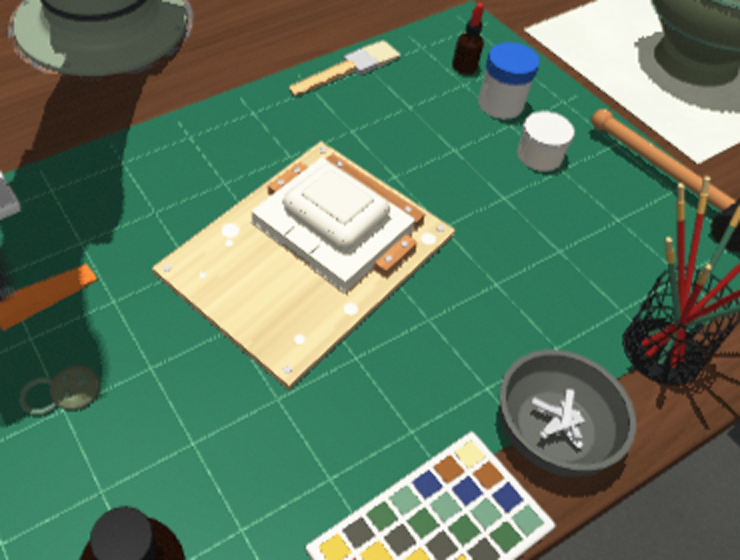

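The wedge's thin end is at crop (93,275), with the ring ornament beside it at (60,390). The notch ticks on the mould are at (293,232) and (310,245). The approach is clear.

```bash
python3 -m jog '[[[6.8,-13.6,0,0,0,0,1],[0,0,0,0,0,0,1]]]' && python3 plan.py .4695 -.311 .080 1.672
```

```text
clock: 2.55
position: [0.4677, -0.312, 0.1702]
tool_rot: [-3.14, -0.0, 1.667]
force: [-0.7, -0.2, -0.3]
grip_width: 0.0854
finger_force: 0.0
t 2.55 pos [ 0.4677 -0.312   0.1702] rpy [-3.1402e+00 -4.0000e-04  1.6673e+00] F [-0.7 -0.2 -0.3]
total [ 0.8  2.  90.2] [-0.0014 -0.0004 -0.0047] rows 3 each [ 0.3  0.7 30.1] [-0.0005 -0.0001 -0.0016]
```

```bash
python3 -m jog '[[[0,1,40,0,0,-0.003,1],[0,0.5,35,0,0,0,1],[0,0,15,0,0,0,1],[0,0,0,0,0,0,1]]]' 40 && python3 plan.py .4695 -.311 .080 1.672
```

```text
clock: 2.95
position: [0.4697, -0.3124, 0.079]
tool_rot: [-3.139, -0.002, 1.669]
force: [0.7, -0.1, 0.6]
grip_width: 0.0851
finger_force: 0.0
t 2.95 pos [ 0.4697 -0.3124  0.079 ] rpy [-3.1393e+00 -1.6000e-03  1.6694e+00] F [ 0.7 -0.1  0.6]
total [ 1.4 -0.  -1. ] [-0.0023 -0.0016 -0.0026] rows 1 each [ 1.4 -0.  -1. ] [-0.0023 -0.0016 -0.0026]
```

```bash
python3 -m jog '[[[0,0,0,0,0,0,0],[0,0,0,0,0,0,0],[0,0,0,0,0,0,0],[0,0,0,0,0,0,0],[0,0,0,0,0,0,0]]]' 40 && python3 -m jog '[[[0,0,0,0,0,0,0],[0,0,0,0,0,0,0],[0,0,0,0,0,0,0]]]' 90
```

```text
clock: 3.45
position: [0.4705, -0.3128, 0.0813]
tool_rot: [3.141, 0.001, 1.67]
force: [-2.6, 0.3, 10.6]
grip_width: 0.0254
finger_force: 39.1
clock: 3.75
position: [0.4706, -0.3128, 0.0815]
tool_rot: [3.141, 0.001, 1.67]
force: [-3.6, 1.0, 15.3]
grip_width: 0.024
finger_force: 88.3
```

Upward force of 15 N: the fingertips may be touching the mat as they swing forward. I'll regrip about 4 mm higher.

```bash
python3 -m jog '[[[0,0,0,0,0,0,0.6],[0,0,0,0,0,0,0.6],[0,0,-4,0,0,0,0.6],[0,0,0,0,0,0,0.6]]]' 40 && python3 -m jog '[[[0,0,0,0,0,0,0],[0,0,0,0,0,0,0],[0,0,0,0,0,0,0],[0,0,0,0,0,0,0]]]' 40 && python3 -m jog '[[[0,0,0,0,0,0,0],[0,0,0,0,0,0,0]]]' 90
```

```text
clock: 4.15
position: [0.4703, -0.3126, 0.0849]
tool_rot: [3.141, 0.0, 1.67]
force: [0.4, -0.4, -0.6]
grip_width: 0.0514
finger_force: 0.0
clock: 4.55
position: [0.4702, -0.3125, 0.0846]
tool_rot: [3.142, 0.0, 1.67]
force: [-1.1, 0.9, 5.1]
grip_width: 0.0249
finger_force: 39.4
clock: 4.75
position: [0.4703, -0.3126, 0.0848]
tool_rot: [3.141, 0.0, 1.67]
force: [-2.1, 1.1, 10.7]
grip_width: 0.0234
finger_force: 88.4
```

```bash
python3 -m jog '[[[0,0,-15,0,0,0,0],[0,0,-25,0,0,0,0],[0,0,-25,0,0,0,0],[0,0,0,0,0,0,0]]]' 90 && python3 plan.py .594 -.115 .14 1.835; python3 - <<'E'
from fit import *
for n in('scene','top'):
    p=bot.grab_frame(n);r=mask(p,'wedge',(.465,-.2665,.07))
    if n=='top':cv2.imwrite('pics/b.png',cv2.resize(p['img'][100:320,220:500,::-1],(760,597),interpolation=2))
    print(n,None if r is None else np.round(fit(p,r,W,(.465,-.2665,1.67),.067),4))
E
```

```text
clock: 5.15
position: [0.4713, -0.3132, 0.1529]
tool_rot: [3.138, 0.003, 1.67]
force: [0.9, -0.4, -1.0]
grip_width: 0.0234
finger_force: 88.9
t 5.15 pos [ 0.4713 -0.3132  0.1529] rpy [3.1380e+00 2.7000e-03 1.6695e+00] F [ 0.9 -0.4 -1. ]
total [173.  156.6  13. ] [ 0.0033  0.003  -0.1655] rows 4 each [43.2 39.2  3.2] [ 0.0008  0.0008 -0.0414]
scene [ 0.464  -0.2611  1.6854  0.1597]
top [ 0.4642 -0.2559  1.6444  0.2073]
```

View pics/b.png

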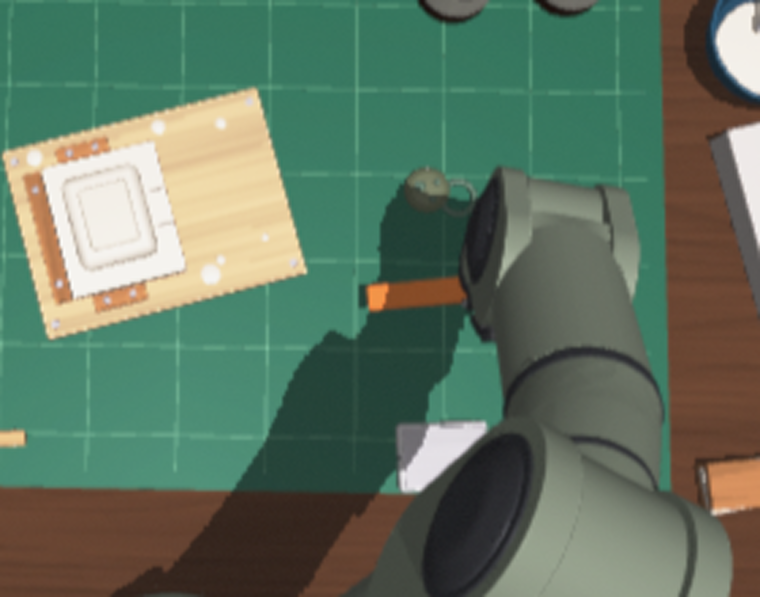

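The wedge is held and lifted, with its tip at crop (368,297), and nothing else has moved. Carrying it to the board.

```bash
python3 -m jog '[[[35,31.5,2.5,0,0,-0.033,0],[35,31.5,2.5,0,0,-0.033,0],[35,31.5,2.5,0,0,-0.033,0],[35,31.5,2.5,0,0,-0.033,0],[33,31,2.5,0,0,-0.033,0]]]' && python3 -m jog '[[[0,0,0,0,0,0,0],[0,0,0,0,0,0,0]]]' && python3 plan.py .594 -.115 .100 1.835
```

```text
clock: 5.85
position: [0.5971, -0.1142, 0.1359]
tool_rot: [-3.14, -0.001, 1.836]
force: [0.4, -0.9, -0.0]
grip_width: 0.0233
finger_force: 88.9
clock: 6.05
position: [0.5965, -0.115, 0.1359]
tool_rot: [-3.14, -0.001, 1.837]
force: [-1.1, -0.1, -0.0]
grip_width: 0.0235
finger_force: 88.9
t 6.05 pos [ 0.5965 -0.115   0.1359] rpy [-3.1401e+00 -9.0000e-04  1.8370e+00] F [-1.1 -0.1 -0. ]
total [ 0.6 -2.4 35.9] [-0.0015 -0.0009  0.002 ] rows 1 each [ 0.6 -2.4 35.9] [-0.0015 -0.0009  0.002 ]
```

```bash
python3 -m jog '[[[0.5,-2.4,20,-0.0015,0,0,0],[0,0,13,0,0,0,0],[0,0,0,0,0,0,0]]]'; cat > look.py <<'E'
from fit import *
s=bot.observe();P=s['position'];y=s['tool_rot'][2]
print('pos',np.round(P,4),np.round(s['tool_rot'],4),s['clock'])
d=np.array([np.cos(1.835),np.sin(1.835)]);l=np.array([-d[1],d[0]])
for n in('scene','top'):
    p=bot.grab_frame(n)
    cv2.imwrite(f'pics/{n}_{s["clock"]:.2f}.png',p['img'][:,:,::-1])
    G={}
    for q in('wedge_tip','mould_edge','wedge','mould'):
        G[q]=min((np.array(k['xyz']) for k in bot.spot_point(q,p)),key=lambda v:abs(v[1]),default=None)
    E=G['mould_edge']
    for q in G:
        if G[q] is not None and E is not None: print(n,q,np.round(G[q],4),'rel edge along %.1f lat %.1f mm'%tuple(1000*(G[q]-E)[:2]@np.c_[d,l]))
    print('TCP rel', [round(1000*float((P[:2]-E[:2])@v),1) for v in(d,l)] if E is not None else '')
    for q,V,x0,z in(('wedge',W,tuple(P[:2]+.045*d)+(y,),P[2]-.0828),('mould',M,(.548,.0725,1.835),.014)):
        r=mask(p,q,(x0[0],x0[1],z)); print(n,q,None if r is None else (np.round(fit(p,r,V,x0,z),4),r.sum()))
E
python3 look.py; ls pics
```

```text
clock: 6.35
position: [0.5928, -0.1173, 0.1019]
tool_rot: [-3.14, -0.001, 1.834]
force: [-0.6, -1.0, 0.0]
grip_width: 0.0231
finger_force: 88.9
pos [ 0.5928 -0.1173  0.1019] [-3.1397e+00 -1.0000e-03  1.8336e+00] 6.35
scene wedge_tip [ 0.5638 -0.0159  0.0206] rel edge along -22.3 lat 6.0 mm
scene mould_edge [0.5638 0.0072 0.0133] rel edge along 0.0 lat 0.0 mm
scene wedge [ 0.576  -0.0716  0.0194] rel edge along -79.3 lat 8.8 mm
scene mould [0.5476 0.0709 0.0118] rel edge along 65.7 lat -1.0 mm
TCP rel [-127.8, 4.5]
scene wedge (array([ 0.58  , -0.0724,  1.8458,  0.0784]), np.int64(227))
scene mould (array([0.5489, 0.0727, 1.8457, 0.0225]), np.int64(2913))
top wedge_tip [ 0.5649 -0.0143  0.0214] rel edge along -26.1 lat 9.7 mm
top mould_edge [0.5675 0.0134 0.0159] rel edge along 0.0 lat 0.0 mm
top wedge [ 0.5803 -0.068   0.0185] rel edge along -81.9 lat 8.9 mm
top mould [0.5486 0.0746 0.0114] rel edge along 64.0 lat 2.3 mm
TCP rel [-132.8, 9.7]
top wedge (array([ 0.5739, -0.0404,  1.7968,  0.305 ]), np.int64(243))
top mould (array([0.5462, 0.0716, 1.8408, 0.0304]), np.int64(2109))
a.png
b.png
crop.png
scene0.png
scene_6.35.png
top0.png
top_6.35.png
```

```bash
python3 -m jog '[[[0,7,0,0,0,0,0],[0,0,0,0,0,0,0]]]'; python3 - <<'E'
from fit import *
p=bot.grab_frame('scene');cv2.imwrite('pics/c.png',cv2.resize(p['img'][170:320,170:390,::-1],(792,540),interpolation=2))
E
```

```text
clock: 7.25
position: [0.6019, -0.1141, 0.104]
tool_rot: [3.139, -0.0, 1.835]
force: [0.1, -0.2, -0.6]
grip_width: 0.0234
finger_force: 88.9
```

View pics/c.png

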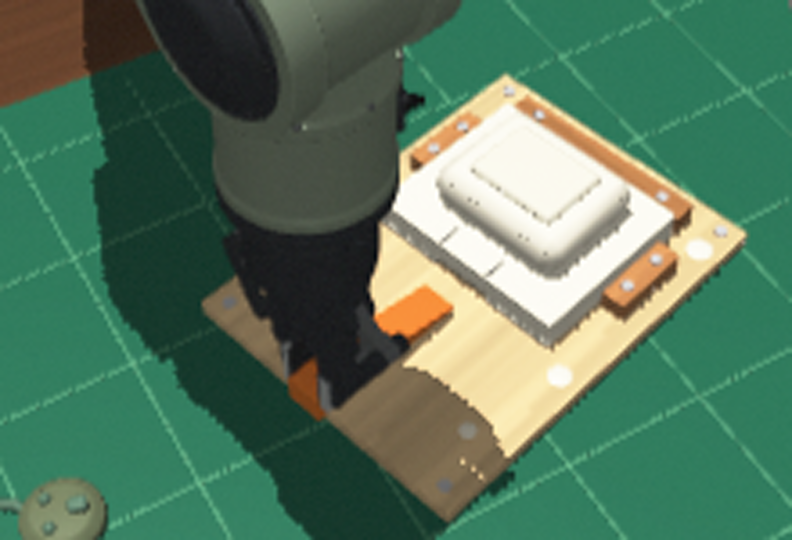

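The tip's top corners are at crop (430,288) and (453,310), and the tick ends are at (443,243) and (487,277). Back-projecting to check the alignment.

```bash
python3 - <<'E'
from fit import *
p=bot.grab_frame('scene')
d=np.array([np.cos(1.838),np.sin(1.838)]);l=np.array([-d[1],d[0]]);M0=np.array([.548,.0722])
for n,u,v,z in(('t1',443,243,.038),('t2',487,277,.038),('w1',430,288,.023),('w2',453,310,.023)):
    r=p['R'].T@np.linalg.solve(p['intrinsics'],[170+u/3.6-.36,170+v/3.6-.36,1]);c=-p['R'].T@p['t'];X=c+r*(z-c[2])/r[2]
    print(n,np.round(X,4),'along %.1f lat %.1f'%tuple(1000*(X[:2]-M0)@np.c_[d,l]))
E
python3 plan.py .6 -.115 .100 1.838
```

```text
t1 [0.5467 0.0081 0.038 ] along -61.4 lat 18.2
t2 [0.5848 0.018  0.038 ] along -62.0 lat -21.2
w1 [ 0.5646 -0.0121  0.023 ] along -85.7 lat 6.3
w2 [ 0.5872 -0.0085  0.023 ] along -88.2 lat -16.5
t 7.35 pos [ 0.6011 -0.1144  0.1038] rpy [ 3.140e+00 -1.000e-04  1.835e+00] F [-0.3 -0.2 -0.3]
total [-0.3 -1.2  3.8] [ 0.0016 -0.0001 -0.003 ] rows 1 each [-0.3 -1.2  3.8] [ 0.0016 -0.0001 -0.003 ]
```

```bash
python3 -m jog '[[[0,-2,4,0,0,-0.003,0],[0,0,2,0,0,0,0],[0,0,0,0,0,0,0],[0,0,0,0,0,0,0]]]'; python3 plan.py .6 -.115 .0968 1.838
```

```text
clock: 7.75
position: [0.599, -0.1151, 0.0978]
tool_rot: [3.14, -0.0, 1.838]
force: [0.4, -0.2, -0.9]
grip_width: 0.0232
finger_force: 88.9
t 7.75 pos [ 0.599  -0.1151  0.0978] rpy [ 3.1403e+00 -1.0000e-04  1.8378e+00] F [ 0.4 -0.2 -0.9]
total [-0.1  1.   1. ] [ 0.0013 -0.0001 -0.0002] rows 1 each [-0.1  1.   1. ] [ 0.0013 -0.0001 -0.0002]
```

```bash
python3 -m jog '[[[0,0,1,0,0,0,0],[0,0,0,0,0,0,0],[0,0,0,0,0,0,0]]]'; python3 plan.py .6 -.115 .0968 1.838
```

```text
clock: 8.05
position: [0.599, -0.1151, 0.0969]
tool_rot: [3.14, -0.0, 1.838]
force: [-0.1, 0.3, -0.6]
grip_width: 0.0234
finger_force: 89.0
t 8.05 pos [ 0.599  -0.1151  0.0969] rpy [ 3.14   -0.      1.8378] F [-0.1  0.3 -0.6]
total [-0.1  1.   0.1] [ 0.0016 -0.     -0.0002] rows 1 each [-0.1  1.   0.1] [ 0.0016 -0.     -0.0002]
```

```bash
python3 -m jog '[[[0,0,0.7,0,0,0,0],[0,0,0,0,0,0,0],[0,0,0,0,0,0,0]]]'; python3 -m jog '[[[0,0,0.7,0,0,0,0],[0,0,0,0,0,0,0],[0,0,0,0,0,0,0]]]'; python3 -c "
from workcell import bot;print(bot.observe()['moment'])"
```

```text
clock: 8.35
position: [0.5991, -0.1152, 0.0968]
tool_rot: [3.14, 0.0, 1.838]
force: [-3.7, 0.9, 10.9]
grip_width: 0.0236
finger_force: 90.4
clock: 8.65
position: [0.5992, -0.1152, 0.0967]
tool_rot: [3.14, 0.001, 1.838]
force: [-7.7, -0.4, 23.2]
grip_width: 0.0236
finger_force: 91.9
[0.20038948 1.77937806 0.0120466 ]
```

```bash
python3 -m jog '[[[0,0,-1,0,0,0,0],[10,0,0,0,0,0,0],[10,0,0,0,0,0,0],[0,0,0,0,0,0,0]]]'; python3 look.py
```

```text
clock: 9.05
position: [0.5937, -0.0939, 0.0968]
tool_rot: [3.139, -0.001, 1.839]
force: [-1.2, 3.5, 6.0]
grip_width: 0.0234
finger_force: 89.8
pos [ 0.5937 -0.0939  0.0968] [ 3.1394e+00 -6.0000e-04  1.8392e+00] 9.05
scene wedge_tip [0.565  0.0103 0.0165] rel edge along -2.9 lat 0.5 mm
scene mould_edge [0.5647 0.0132 0.0155] rel edge along 0.0 lat 0.0 mm
scene wedge [ 0.5788 -0.0439  0.0162] rel edge along -58.8 lat 1.3 mm
scene mould [0.5503 0.0735 0.0103] rel edge along 62.0 lat -1.8 mm
TCP rel [-111.0, -0.1]
scene wedge (array([ 0.5795, -0.0477,  1.8487,  0.0772]), np.int64(272))
scene mould (array([0.5485, 0.0736, 1.8657, 0.0561]), np.int64(2709))
top wedge_tip [0.5642 0.0081 0.0159] rel edge along -4.5 lat 2.7 mm
top mould_edge [0.5656 0.0131 0.0148] rel edge along 0.0 lat 0.0 mm
top wedge [0.5643 0.0096 0.0167] rel edge along -3.0 lat 2.2 mm
top mould [0.5493 0.0736 0.0105] rel edge along 62.7 lat -0.1 mm
TCP rel [-110.6, 0.8]
top wedge (array([ 0.5788, -0.0451,  1.797 ,  0.3332]), np.int64(215))
top mould (array([0.5464, 0.0715, 1.8337, 0.0372]), np.int64(2113))
```

```bash
python3 -m jog '[[[4,0,0,0,0,0,0],[4,0,0,0,0,0,0],[4,0,0,0,0,0,0],[0,0,0,0,0,0,0],[0,0,0,0,0,0,0]]]'; python3 -m jog '[[[2,0,0,0,0,0,0],[0,0,0,0,0,0,0],[0,0,0,0,0,0,0]]]'|grep -E 'pos|force';python3 -m jog '[[[2,0,0,0,0,0,0],[0,0,0,0,0,0,0],[0,0,0,0,0,0,0]]]'|grep -E 'pos|force'
```

```text
clock: 10.25
position: [0.5907, -0.0833, 0.0968]
tool_rot: [3.139, -0.0, 1.838]
force: [-1.6, 1.4, 8.3]
grip_width: 0.0234
finger_force: 89.9
position: [0.5903, -0.0818, 0.0968]
force: [0.4, -0.9, 6.8]
finger_force: 89.8
position: [0.5897, -0.0799, 0.0968]
force: [1.0, -1.5, 6.3]
finger_force: 89.8
```

```bash
for i in 1; do python3 -m jog '[[[2,0,0,0,0,0,0],[0,0,0,0,0,0,0],[0,0,0,0,0,0,0]]]'|grep -E 'pos|force';python3 -m jog '[[[2,0,0,0,0,0,0],[0,0,0,0,0,0,0],[0,0,0,0,0,0,0]]]'|grep -E 'pos|force'; python3 -m jog '[[[2,0,0,0,0,0,0],[0,0,0,0,0,0,0],[0,0,0,0,0,0,0]]]'|grep -E 'pos|force'; done
```

```text
position: [0.5892, -0.0781, 0.0968]
force: [0.4, -1.8, 5.9]
finger_force: 89.8
position: [0.5888, -0.0765, 0.0968]
force: [0.7, -4.3, 6.3]
finger_force: 89.7
position: [0.5882, -0.0748, 0.0969]
force: [1.3, -3.7, 4.7]
finger_force: 89.7
```

```bash
python3 -m jog '[[[2,0,0,0,0,0,0],[0,0,0,0,0,0,0],[0,0,0,0,0,0,0]]]'|grep -E 'pos|force';python3 -m jog '[[[2,0,0,0,0,0,0],[0,0,0,0,0,0,0],[0,0,0,0,0,0,0]]]'|grep -E 'pos|force'; python3 -m jog '[[[2,0,0,0,0,0,0],[0,0,0,0,0,0,0],[0,0,0,0,0,0,0]]]'; python3 look.py|grep -v fit
```

```text
position: [0.5877, -0.0729, 0.0968]
force: [0.9, -5.0, 5.5]
finger_force: 89.7
position: [0.5872, -0.071, 0.0969]
force: [0.7, -4.1, 5.1]
finger_force: 89.7
clock: 12.65
position: [0.5866, -0.0691, 0.0969]
tool_rot: [3.139, 0.001, 1.837]
force: [1.2, -5.0, 7.0]
grip_width: 0.0231
finger_force: 89.7
pos [ 0.5866 -0.0691  0.0969] [3.1393e+00 1.1000e-03 1.8374e+00] 12.65
scene wedge_tip [0.5538 0.0323 0.0169] rel edge along 22.0 lat 6.2 mm
scene mould_edge [0.5655 0.0127 0.0164] rel edge along 0.0 lat 0.0 mm
scene wedge [ 0.5712 -0.0219  0.0168] rel edge along -34.9 lat 3.5 mm
scene mould [0.5502 0.0747 0.0088] rel edge along 63.8 lat -1.4 mm
TCP rel [-84.5, 0.9]
scene wedge (array([ 0.572 , -0.0253,  1.9217,  0.3505]), np.int64(91))
scene mould (array([0.5478, 0.076 , 1.8413, 0.1017]), np.int64(2658))
top wedge_tip [0.558  0.0321 0.0137] rel edge along 19.1 lat 3.0 mm
top mould_edge [0.5659 0.0144 0.0169] rel edge along 0.0 lat 0.0 mm
top wedge [ 0.5732 -0.0196  0.0135] rel edge along -34.7 lat 1.8 mm
top mould [0.5483 0.0756 0.0108] rel edge along 63.7 lat 1.0 mm
TCP rel [-86.0, 1.8]
top wedge (array([0.567 , 0.0079, 1.7436, 0.5251]), np.int64(157))
top mould (array([0.5474, 0.0732, 1.828 , 0.0561]), np.int64(2172))
```

```bash
cat > lift.py <<'E'
# lift.py ref cur : dense photometric estimate of mould motion [slide, lateral, lift mm, yaw mrad]
import sys
from fit import *
from scipy.optimize import least_squares
yaw=1.838;m0=np.array([.548,.0722,.014]);c,s_=np.cos(yaw),np.sin(yaw);RM=np.array([[c,-s_,0],[s_,c,0],[0,0,1]])
cams={n:bot.grab_frame(n) for n in('scene','top')}
def cast(p,u,v):
    o=RM.T@(-p['R'].T@p['t']-m0);r=(RM.T@p['R'].T@np.linalg.solve(p['intrinsics'],np.stack([u,v,np.ones_like(u)]))).T
    X=np.full((len(u),3),np.nan);tb=np.full(len(u),1e9)
    for lx,ly,z1 in((.13,.15,.024),(.085,.10,.055)):
        h=np.array([lx/2,ly/2]);lo=np.array([-h[0],-h[1],0]);hi=np.array([h[0],h[1],z1])
        a=(lo-o)/r;b=(hi-o)/r;t0=np.minimum(a,b).max(1);t1=np.maximum(a,b).min(1)
        k=(t0<t1)&(t0<tb);tb[k]=t0[k];X[k]=o+r[k]*t0[k,None]
    return X
def move(X,q):
    s,t,h,w=q/1000;th=h/.13;Y=X.copy();a=.065-X[:,0]
    Y[:,2]+=th*a;Y[:,0]+=th*X[:,2]+s-w*X[:,1];Y[:,1]+=t+w*X[:,0];return Y@RM.T+m0
def run(a,b,use=('scene','top')):
    D=[]
    for n in use:
        p=cams[n];g=lambda k:cv2.GaussianBlur(cv2.imread(f'pics/{n}_{k}.png')[:,:,::-1].astype(np.float32),(0,0),1.0)
        A,Bm=g(a),g(b)
        vv,uu=np.mgrid[130:300,200:400] if n=='scene' else np.mgrid[120:240,210:320]
        u,v=uu.ravel().astype(float),vv.ravel().astype(float);X=cast(p,u,v);k=~np.isnan(X[:,0])
        D.append((p,A[v[k].astype(int),u[k].astype(int)],Bm,X[k],np.c_[u,v][k]))
    def res(q):
        o=[]
        for p,A,Bm,X,uv in D:
            # subtract calibration offset: shift relative to the ref pixel
            w=(uv+proj(p,move(X,q))-proj(p,move(X,np.zeros(4)))).astype(np.float32)
            o.append((cv2.remap(Bm,w[:,:1],w[:,1:],cv2.INTER_CUBIC)[:,0]-A).ravel()/20)
        return np.concatenate(o)
    f=least_squares(res,np.zeros(4),loss='soft_l1',diff_step=1e-2,x_scale=1,f_scale=.3) if 0 else least_squares(res,np.array([.5,.1,.5,.1]),loss='soft_l1',f_scale=.3,diff_step=.05)
    return np.round(f.x,2),round(f.cost,1)
if __name__=='__main__':
    for k in sys.argv[2:]:
        for use in(('scene',),('top',),('scene','top')):print(sys.argv[1],k,use,*run(sys.argv[1],k,use))
E
python3 lift.py 6.35 9.05 12.65
```

```text
6.35 9.05 ('scene',) [0.12 0.04 0.01 0.39] 842.0
6.35 9.05 ('top',) [ 0.19  0.15  0.31 -0.01] 10.0
6.35 9.05 ('scene', 'top') [ 0.24  0.05 -0.    0.4 ] 864.8
6.35 12.65 ('scene',) [2.6  0.   0.4  0.21] 2415.4
6.35 12.65 ('top',) [ 1.65 -0.25  1.41  0.81] 25.4
6.35 12.65 ('scene', 'top') [2.27 0.   0.6  0.  ] 2464.0
```

```bash
python3 - <<'E'
s=open('lift.py').read()
s=s.replace("k=~np.isnan(X[:,0])","occ=cv2.dilate((np.minimum(A.max(2),Bm.max(2))<70).astype(np.uint8),np.ones((9,9)))[v.astype(int),u.astype(int)];k=~np.isnan(X[:,0])&(occ==0)")
open('lift.py','w').write(s)
E
python3 lift.py 6.35 9.05 12.65
python3 -m jog '[[[2,0,0,0,0,0,0],[0,0,0,0,0,0,0],[0,0,0,0,0,0,0]]]'|grep -E 'pos|force';python3 -m jog '[[[2,0,0,0,0,0,0],[0,0,0,0,0,0,0],[0,0,0,0,0,0,0]]]'|grep -E 'pos|force'; python3 -m jog '[[[2,0,0,0,0,0,0],[0,0,0,0,0,0,0],[0,0,0,0,0,0,0]]]'; cat > snap.py <<'E'
from fit import *
k='%.2f'%bot.observe()['clock']
for n in('scene','top'):cv2.imwrite(f'pics/{n}_{k}.png',bot.grab_frame(n)['img'][:,:,::-1])
import lift
for u in(('scene',),('top',),('scene','top')):print(k,u,*lift.run('6.35',k,u))
E
python3 snap.py
```

```text
6.35 9.05 ('scene',) [0.22 0.14 0.04 0.45] 67.8
6.35 9.05 ('top',) [ 0.19  0.15  0.31 -0.01] 10.0
6.35 9.05 ('scene', 'top') [0.06 0.07 0.04 0.5 ] 40.0
6.35 12.65 ('scene',) [1.79 0.02 1.09 0.01] 126.4
6.35 12.65 ('top',) [ 1.65 -0.25  1.41  0.81] 25.4
6.35 12.65 ('scene', 'top') [1.67 0.01 1.26 0.14] 156.0
position: [0.5861, -0.0672, 0.0969]
force: [1.5, -4.6, 5.9]
finger_force: 89.7
position: [0.5856, -0.0652, 0.0968]
force: [0.5, -4.9, 5.6]
finger_force: 89.7
clock: 14.45
position: [0.585, -0.0633, 0.0968]
tool_rot: [3.139, 0.001, 1.837]
force: [1.7, -5.0, 5.5]
grip_width: 0.0237
finger_force: 89.7
14.45 ('scene',) [1.83 0.01 1.94 0.01] 101.2
14.45 ('top',) [1.78 0.01 1.16 0.11] 37.3
14.45 ('scene', 'top') [1.64 0.02 2.13 0.05] 137.9
```

```bash
python3 -m jog '[[[2,0,0,0,0,0,0],[0,0,0,0,0,0,0],[2,0,0,0,0,0,0],[0,0,0,0,0,0,0]]]'|grep -E 'pos|force'; python3 -m jog '[[[1.5,0,0,0,0,0,0],[0,0,0,0,0,0,0],[0,0,0,0,0,0,0],[0,0,0,0,0,0,0]]]'; python3 snap.py; python3 -c "
import cv2,glob
f=max(glob.glob('pics/scene_*'),key=lambda n:float(n[11:-4]));cv2.imwrite('pics/d.png',cv2.resize(cv2.imread(f)[170:320,170:390],(792,540),interpolation=2))"
```

```text
position: [0.584, -0.0594, 0.0969]
force: [1.5, -5.5, 6.0]
finger_force: 89.7
clock: 15.45
position: [0.5836, -0.0581, 0.0969]
tool_rot: [3.139, 0.001, 1.837]
force: [1.0, -5.9, 5.2]
grip_width: 0.0232
finger_force: 89.7
15.45 ('scene',) [ 1.72  0.03  2.78 -0.31] 126.9
15.45 ('top',) [1.45 0.01 3.42 0.43] 44.5
15.45 ('scene', 'top') [1.53 0.01 3.01 0.03] 173.4
```

View pics/d.png

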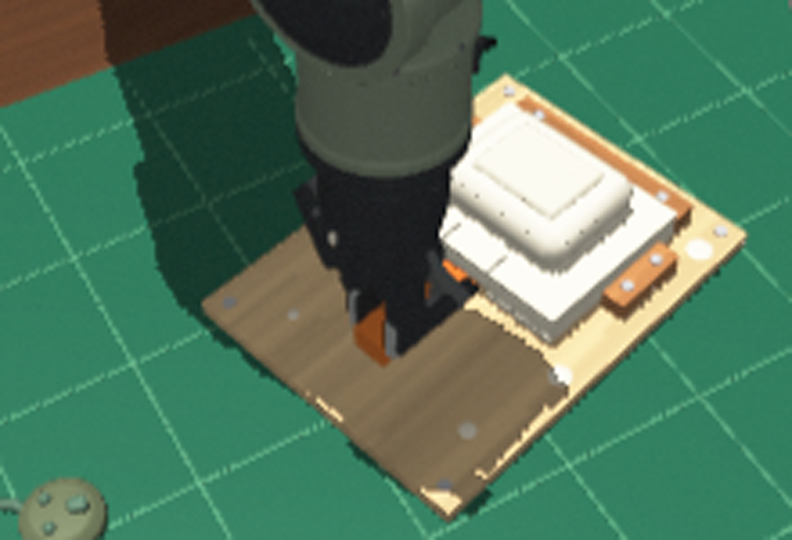

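The wedge tip is under the mould between the ticks at crop (450,232) and (497,265). The front edge is visibly raised and nothing else has moved. I'll do one joint fit over the three contact pictures to pin down the lift.

```bash
python3 - <<'E'
import re
s=open('lift.py').read()
s=s.replace("    f=least_squares(res","    if raw:return res\n    f=least_squares(res").replace("use=('scene','top')):\n    D","use=('scene','top'),raw=0):\n    D")
open('lift2.py','w').write(s)
import lift2,numpy as np
from scipy.optimize import least_squares
for use in(('scene',),('top',),('scene','top')):
    R=[(lift2.run('6.35',k,use,1),dh) for k,dh in(('12.65',-2.28),('14.45',-1.08),('15.45',0))]
    f=least_squares(lambda q:np.concatenate([r(np.array([q[0],q[2],q[1]+dh,q[3]])) for r,dh in R]),[1.5,3.3,.1,.1],loss='soft_l1',f_scale=.3,diff_step=.03)
    print(use,np.round(f.x,2))
E
```

```text
('scene',) [1.83 2.97 0.07 0.1 ]
('top',) [1.44 3.94 0.01 0.53]
('scene', 'top') [1.68 3.18 0.04 0.16]
```

```bash
python3 -m jog '[[[0.7,0,0,0,0,0,0],[0,0,0,0,0,0,0],[0,0,0,0,0,0,0],[0,0,0,0,0,0,0],[0,0,0,0,0,0,0]]]'; python3 snap.py
```

```text
clock: 16.25
position: [0.5834, -0.0575, 0.0969]
tool_rot: [3.139, 0.001, 1.837]
force: [2.2, -6.3, 6.2]
grip_width: 0.0232
finger_force: 89.7
16.25 ('scene',) [ 1.8   0.02  2.76 -0.1 ] 132.2
16.25 ('top',) [ 1.51 -0.18  3.31  1.35] 41.7
16.25 ('scene', 'top') [1.57 0.01 3.04 0.04] 179.5
```

```bash
python3 -c "
from workcell import bot;print(bot.job_done())"
```

```text
the job is handed in; nothing more can be done
None
```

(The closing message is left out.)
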